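# Load the lathe's blank magazine for the next batch

### The arm

A 6-joint arm with a two-finger parallel gripper is mounted at the origin on a cart in front of the work surface, level with it; the furniture and walls round the work are solid. World frame = base frame: x ahead of the robot, y to its left, z up, the work surface at z = 0. Lengths are in m, angles in rad, forces in N, time in s.
With the tool pointing down it reaches from about 0.35 to 0.85 m from the base axis. Payload 8.1 kg.
Tool frame: the origin (TCP) lies at the very end of the fingers, on their centre line; the grasp point (between the pads) lies 19 mm behind it; x points along the fingers, y is the direction in which the jaws open and shut, and the axes are right-handed (so a half turn about x gives the same grasp; the last joint's range is limited). The gripper opens to 93 mm and grips with 3 to 60 N. Pads are 15 mm wide; open, the fingers measure 128 mm over their backs; the gripper's body (75 mm by 188 mm) begins 65 mm behind the grasp point.
Start: joints at [1.096, 0.13, 1.488, -0, 1.523, -0.085], TCP at [0.228, 0.555, 0.219] pointing down, gripper open.
Joint ranges: [-2.96, 2.96], [-0.89, 2.26], [0.02, 2.5], [-1.34, 4.48], [0, 2.73], [-2.66, 2.66]. Speed limits (rad/s): [2.39, 2.39, 2.79, 3.14, 3.14, 3.14].

### API

Orientations are given as a rotation vector (axis times angle).
In Python, from plant import * gives the robot as it stands. The module is installed in compiled form; this text tells all that it offers.
- The arm moves only by the tool apply_moves, never from a script. Its argument "series" is a list of rows, each an object with "jaw": the gripper's target within -1 to 1 (shut at 1, half-way at 0, fully open at -1); "linear": the shift along the tool's x, y, z normalised to -1 to 1, where 1 is 0.6 m, a list of three; "roll": the turn about the tool's x normalised to -1 to 1, where 1 is 30 degrees. A call has 1 to 20 rows; each row is the pose to reach, as a shift and turn from the pose measured when the call began, along the tool's axes at that moment; what a row does not reach only later rows make up. A row lasts 1/8 s, in which the tool goes at most 62.5 mm and 10.7 degrees, less where a joint would pass 70% of its speed; a pose out of reach is approached as far as the arm can. A call with a number of a shift or a turn outside -1 to 1 is refused whole. A call with a gripper value outside its range is refused whole. The fingers move at their own pace and stop on an object; "force" is the grip in N (left out, the last holds). Time passes only in rows, so rows that repeat a pose let the fingers close. It gives the time, the measured TCP pose, the force and the opening at its end, in the units of the state.
- read_state(): the state, without advancing time (a new reading comes with each control period).
- read_camera(name): name is "scene" or "top" or "wrist"; returns a dict with "pixels" (400x640x3 uint8, blue, green, red), "intrinsics" (3x3 intrinsics, pixels), "D" ([k1, k2, p1, p2, k3] as OpenCV has them; the pictures are not rectified), "rvec" (rotation vector, rad) and "tvec" (3), from world to camera coordinates, as OpenCV has them; the wrist camera has in their place "tool_from_camera" (4x4, takes a point from camera to tool coordinates, whose origin is the TCP and whose axes are the tool frame's). Camera axes: x right, y down, z forward; pixel columns grow to the right and rows downward; lengths in m; the calibration is good to about 2 mm. A picture is of the moment at which its call begins: read the wrist's pose just before it. There is no depth.
- close_job(): hands the job in, once; it reports no verdict.
The state is a dict: "t": time; "q": joint angles; "dq": joint speeds; "joint_torque": joint torques, N m; "tool_pos": TCP position; "orientation": TCP orientation; "force": force on the tool from outside, world axes, zero at the start; "wrist_torque": the same for the moment, N m; "opening": finger opening in m.
Only numpy, scipy, OpenCV 4.12 (cv2) and the standard library are available. Lean on these libraries where they do the work, as an engineer would, in place of code of your own. Each camera call takes 0.05 s, during which the arm holds its last target. There are 200 camera calls.

### The job

Load the blank magazine for the lathe: draw its slide bolt clear of the mouth, set the leading edge of the backstop to the line on the roof for as many stopper blanks as lie on the bench (lines with three, four and five dots), and push every blank in lengthways, one behind the other, until they stand end to end against the backstop with the last one flush with the mouth. Then slide the bolt fully home, so that nothing can slip out when the magazine is carried.

Things in the scene. Friction and masses are not known exactly. Their poses are not given: they have to be found in the camera images.
- mouth (a point): magazine: slotted square aluminium tube, 372 mm long, closed at the far end, fixed level on two feet. Point: middle of its open end (mouth), on the tube's floor, 56 mm above the bench. x runs along the tube inwards, y across, z up. Inside 42 mm wide and high, walls 3 mm (roof 45 mm above the floor, 48 mm wide outside)
- tray (a point): middle of the open loading tray, on its floor: the tube's floor plate goes on 84 mm outside the mouth; this point is 47 mm outside it. 74 mm long low lips on both sides, 42 mm apart, flared outwards from 8 to 12 mm above the floor. From here a blank pushed by its end slides through the mouth easily (5 N moves a whole row). Axes as at the mouth
- bolt (a joint): slide bolt that keeps the blanks in, m: a flat steel bar, 6 mm thick, 22 mm high, crossing 2 to 8 mm in front of the mouth (a blank sticking out over 2 mm blocks it). 0 = fully home, nose 13 mm past the mouth's middle; 0.037 = fully open, nose clear of the mouth. Opens along the mouth's +y; needs about 3 N, stays where it is left
- bolt_grip (a point): grip of the slide bolt: upright steel pin, 13 mm thick with a 16 mm head, standing free from 35 to 77 mm above the level of the tube's floor, beside the tube; this point, on its axis, is 66 mm above the floor. It moves with the bolt
- backstop (a joint): backstop, a block in the tube that the row of blanks ends against, m; grows inwards. 0 = its face is at the line with three dots, 192 mm (three blanks) in from the mouth; 0.064 = four-dot line, 256 mm in; 0.128 = five-dot line, 320 mm in. Stiff: about 10 N moves it, and it stays where it is left
- stop_grip (a point): grip of the backstop: upright round steel post, 18 mm thick, from 5 to 35 mm above the tube's roof, free all round; this point, on its axis, is 20 mm above the roof and 17 mm further in than the stop's face. It moves with the backstop
- stop_edge (a point): leading edge of the backstop's saddle on the roof, straight above the face of the block that the blanks meet; this edge is set to the engraved lines
- place1 (a point): fixed point in the tube: where the centre of blank number 1 of the row, counted from the mouth, belongs, 32 mm in from the mouth and 19 mm above the floor
- place2 (a point): fixed point in the tube: where the centre of blank number 2 of the row, counted from the mouth, belongs, 96 mm in from the mouth and 19 mm above the floor
- place3 (a point): fixed point in the tube: where the centre of blank number 3 of the row, counted from the mouth, belongs, 160 mm in from the mouth and 19 mm above the floor
- place4 (a point): fixed point in the tube: where the centre of blank number 4 of the row, counted from the mouth, belongs, 224 mm in from the mouth and 19 mm above the floor
- place5 (a point): fixed point in the tube: where the centre of blank number 5 of the row, counted from the mouth, belongs, 288 mm in from the mouth and 19 mm above the floor
- b1 (a point): sawn square wooden blank for a bottle stopper, 64 x 38 x 38 mm, a pencilled cross on each end; the point is its centre, x along its length. It lies on the bench on a long side at the start (not every blank is there in every run)
- b2 (a point): sawn square wooden blank for a bottle stopper, 64 x 38 x 38 mm, a pencilled cross on each end; the point is its centre, x along its length. It lies on the bench on a long side at the start (not every blank is there in every run)
- b3 (a point): sawn square wooden blank for a bottle stopper, 64 x 38 x 38 mm, a pencilled cross on each end; the point is its centre, x along its length. It lies on the bench on a long side at the start (not every blank is there in every run)
- b4 (a point): sawn square wooden blank for a bottle stopper, 64 x 38 x 38 mm, a pencilled cross on each end; the point is its centre, x along its length. It lies on the bench on a long side at the start (not every blank is there in every run)
- b5 (a point): sawn square wooden blank for a bottle stopper, 64 x 38 x 38 mm, a pencilled cross on each end; the point is its centre, x along its length. It lies on the bench on a long side at the start (not every blank is there in every run)

How it is judged:
On the way, in this order (a step that is already met when the one before it is completed fails the run):
1. the slide bolt is drawn clear of the mouth (value of joint bolt above 0.032 m), for 0.2 s.
2. all the blanks are in the tube, lengthways (x of b1 in the frame of mouth between 0.024 and 0.345 m and y of b1 in the frame of mouth between -0.005 and 0.005 m and z of b1 in the frame of mouth between 0.013 and 0.027 m and angle between the x axis of each of b1, b2, b3, b4, b5 and the x axis of mouth, either way round below 0.12 rad and x of b2 in the frame of mouth between 0.024 and 0.345 m and y of b2 in the frame of mouth between -0.005 and 0.005 m and z of b2 in the frame of mouth between 0.013 and 0.027 m and x of b3 in the frame of mouth between 0.024 and 0.345 m and y of b3 in the frame of mouth between -0.005 and 0.005 m and z of b3 in the frame of mouth between 0.013 and 0.027 m and x of b4 in the frame of mouth between 0.024 and 0.345 m and y of b4 in the frame of mouth between -0.005 and 0.005 m and z of b4 in the frame of mouth between 0.013 and 0.027 m and x of b5 in the frame of mouth between 0.024 and 0.345 m and y of b5 in the frame of mouth between -0.005 and 0.005 m and z of b5 in the frame of mouth between 0.013 and 0.027 m), for 0.2 s.
At the end, for the whole second after the job is handed in: all blanks lie lengthways in the tube end to end (each centre within 9 mm of its place in a tight row that begins flush with the mouth), the backstop stands within 4 mm of the line for their number, the blanks are at rest, and the bolt is home to within 5 mm (all of step 2 and linear speed of each of blank1, blank2, blank3, blank4, blank5 below 0.02 m/s and distance between any of b1, b2, b3, b4, b5 and place1 below 0.009 m and distance between any of b1, b2, b3, b4, b5 and place2 below 0.009 m and distance between any of b1, b2, b3, b4, b5 and place3 below 0.009 m and (value of joint backstop between -0.004 and 0.004 m or (distance between any of b1, b2, b3, b4, b5 and place4 below 0.009 m and value of joint backstop between 0.06 and 0.068 m) or (distance between any of b1, b2, b3, b4, b5 and place4 below 0.009 m and distance between any of b1, b2, b3, b4, b5 and place5 below 0.009 m and value of joint backstop between 0.124 and 0.132 m)) and value of joint bolt below 0.005 m); the robot touches nothing.
Of blank1, blank2, blank3, blank4, blank5 only 3 to 5 are there at a start; the rules pass over those that are not, and their reading is None.
At some moment in a run one of blank1, blank2, blank3, blank4, blank5 may be knocked a few centimetres aside while the robot is not near it.
Once in a run the grip may slacken for a moment while it holds something.
It also fails if it takes over 210 s, if anything falls off the work surface, if the arm or the gripper's body presses on something with over 40 N, if the wrist force passes 120 N, or if a joint passes its speed limit or range.

## Working session

There is one attempt and no reset: what is moved stays moved. The work goes in short steps, Python scripts to look and compute and a tool call to move; the robot and the scene stay as the last step left them, time stands still between calls to the robot, and variables do not carry over. Pictures are saved under pics/ and viewed, about 12 in all and at most 16, crops included, and the job is handed in when it is done.

Besides the shell and the picture viewer there is one more tool, called after ">>>" as name([rows], argument=value, ...), one row to a line, values as JSON. apply_moves: Moves the arm, as the interface text tells. Its arguments: {"type":"object","properties":{"series":{"type":"array"},"force":{"type":"number"}},"required":["series"]}

```bash
mkdir -p pics; cat > h.py <<'E'
from plant import *
import numpy as np, cv2
from scipy.spatial.transform import Rotation as R
def cam(name):
    s=read_state(); c=read_camera(name)
    K=np.array(c["intrinsics"],float); D=np.array(c["D"],float)
    if name=="wrist":
        T=np.eye(4); T[:3,:3]=R.from_rotvec(s["orientation"]).as_matrix(); T[:3,3]=s["tool_pos"]
        W=T@np.array(c["tool_from_camera"]); Rw=W[:3,:3]; o=W[:3,3]
    else:
        Rw=cv2.Rodrigues(np.array(c["rvec"],float))[0].T; o=-Rw@np.array(c["tvec"],float).ravel()
    return c["pixels"],dict(K=K,D=D,R=Rw,o=o)
def save(name,tag):
    im,c=cam(name); cv2.imwrite(f"pics/{tag}.png",im); np.savez(f"pics/{tag}.npz",**c); return im,c
def load(tag): return cv2.imread(f"pics/{tag}.png"),dict(np.load(f"pics/{tag}.npz"))
def back(c,uv,z):
    p=cv2.undistortPoints(np.array(uv,float).reshape(-1,1,2),c["K"],c["D"]).reshape(-1,2)
    d=np.c_[p,np.ones(len(p))]@c["R"].T
    return c["o"]+d*((z-c["o"][2])/d[:,2])[:,None]
def proj(c,P):
    rv=cv2.Rodrigues(c["R"].T)[0]; t=-c["R"].T@c["o"]
    return cv2.projectPoints(np.array(P,float).reshape(-1,1,3),rv,t,c["K"],c["D"])[0].reshape(-1,2)
def crop(im,x0,y0,x1,y1,k,tag): cv2.imwrite(f"pics/{tag}.png",cv2.resize(im[y0:y1,x0:x1],None,fx=k,fy=k,interpolation=cv2.INTER_CUBIC))
E
python3 - <<'E'
from h import *
s=read_state(); print({k:np.round(v,3).tolist() for k,v in s.items()})
print(np.round(R.from_rotvec(s["orientation"]).as_matrix(),3))
for n in("top","scene"):
    im,c=save(n,n+"0"); print(n,c["o"].round(3),c["K"][0,0])
E
```

```text
{'t': 0.0, 'q': [1.096, 0.131, 1.489, 0.0, 1.523, -0.085], 'dq': [0.002, 0.001, 0.002, -0.001, 0.001, 0.001], 'joint_torque': [0.002, -55.983, -49.177, 0.077, 0.035, -0.0], 'tool_pos': [0.228, 0.555, 0.218], 'orientation': [0.304, 1.55, -0.307], 'force': [-0.685, 0.594, -0.333], 'wrist_torque': [-0.012, 0.06, -0.002], 'opening': 0.093}
[[-0.001  0.38   0.925]
 [-0.002  0.925 -0.38 ]
 [-1.    -0.002 -0.   ]]
top [ 0.312 -0.069  1.009] 431.47498487452737
scene [-0.029 -0.54   0.706] 444.5370279529563
```

View pics/top0.png

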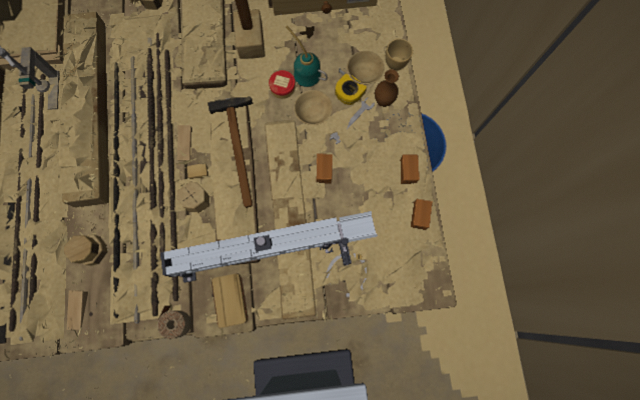

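View pics/scene0.png

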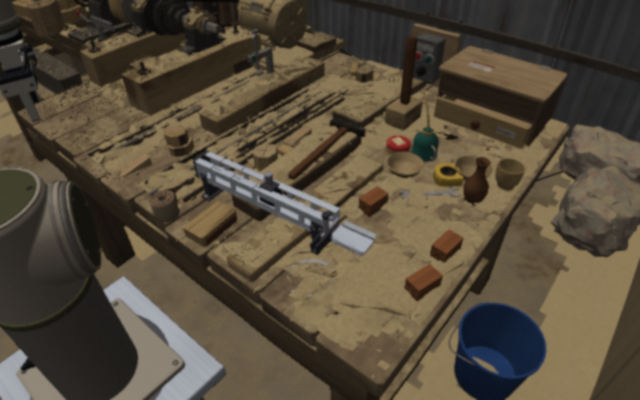

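Top: three orange blanks at about (325,168), (410,168), (422,213). The tray end of the magazine is at (372,226), the bolt grip near (345,243) and the backstop post near (262,242). The scene view also shows three blanks. Next I'll enlarge.

```bash
python3 - <<'E'
from h import *
im,c=load("top0")
crop(im,155,140,445,290,2.75,"c1")
hsv=cv2.cvtColor(im,cv2.COLOR_BGR2HSV)
m=((hsv[...,0]<14)&(hsv[...,1]>150)&(hsv[...,2]>70)).astype(np.uint8)
n,l,st,ce=cv2.connectedComponentsWithStats(m)
for i in range(1,n):
    if st[i,4]>60: print(st[i],ce[i].round(1),cv2.minAreaRect(np.argwhere(l==i)[:,::-1].astype(np.float32)), back(c,[ce[i]],0.038).round(3))
E
```

```text
[269  70  26  26 286] [280.7  83.4] ((281.5, 82.5), (25.0, 25.0), 90.0) [[ 0.874 -0.042  0.038]]
```

View pics/c1.png

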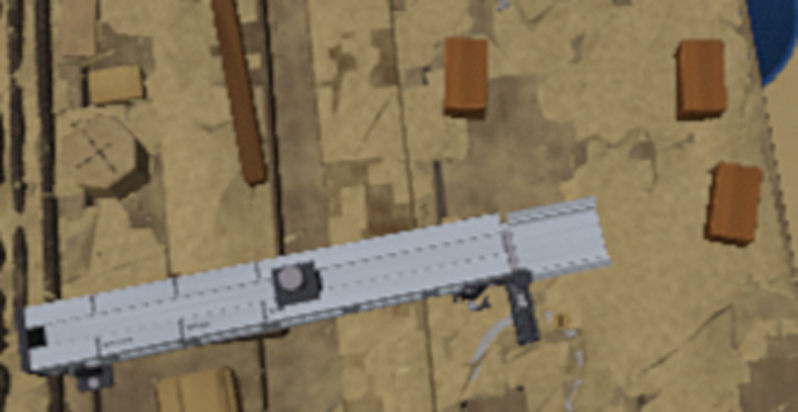

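The crop shows the tube's roof with lines at crop x≈95 (five dots), 178 (four) and 262 (three). The backstop saddle spans x 273–320, so it stands outside the three-dot line. The bolt's dark bar and pin are at (520,275–340). The blanks lie at (466,77), (702,80) and (735,203). I'll fit the poses now.

```bash
python3 - <<'E'
from h import *
from scipy.optimize import least_squares
im,c=load("top0")
U=lambda x,y:(155+(x+.5)/2.75-.5,140+(y+.5)/2.75-.5)
# magazine: model pts (mouth frame) and crop pixels
M=[((.372,-.024,.045),(25,309)),((0,-.024,.045),(499,214)),((.192,-.024,.045),(258,263)),((.256,-.024,.045),(175,279)),((.320,-.024,.045),(93,296)),((-.084,.021,.0),(608,263))]
px=np.array([U(*b) for a,b in M])
for s in(1,-1):
    A=np.array([a for a,b in M])*[1,s,1]
    def P(p,A=A):
        return np.c_[p[0]+np.cos(p[2])*A[:,0]-np.sin(p[2])*A[:,1],p[1]+np.sin(p[2])*A[:,0]+np.cos(p[2])*A[:,1],.056+A[:,2]]
    g=back(c,[U(505,245)],.1)[0]; h=back(c,[U(28,340)],.1)[0]
    y0=np.arctan2(*(h-g)[1::-1])
    r=least_squares(lambda p:(proj(c,P(p))-px).ravel(),[g[0],g[1],y0])
    print(s,r.x.round(4),r.fun.reshape(-1,2).round(1).tolist())
print("post z.121",back(c,[U(290,277)],.136).round(4),"saddle lead",back(c,[U(319,264),U(322,293)],.106).round(4))
print("pin head",back(c,[U(519,277),U(533,340)],.133).round(4))
from math import *
for q in [[(445,38),(488,39),(487,110),(444,108)],[(678,40),(723,40),(726,111),(680,113)],[(717,163),(761,167),(752,237),(709,233)]]:
    b=back(c,[U(*x) for x in q],.038); print(b.mean(0).round(4),"L",np.linalg.norm(b[0]-b[3]).round(4),"W",np.linalg.norm(b[0]-b[1]).round(4),"yaw",degrees(atan2(*((b[0]+b[1]-b[2]-b[3])[1::-1]))))
E
```

```text
1 [ 0.4795 -0.1358  1.6566] [[0.1, -0.1], [0.1, 0.7], [-0.4, 0.1], [0.0, 0.1], [-0.2, -0.2], [0.4, -0.7]]
-1 [ 0.4893 -0.1356  1.5211] [[-0.2, -5.9], [2.6, 18.1], [0.1, 5.7], [0.1, 1.7], [-0.3, -2.6], [-2.5, -18.2]]
post z.121 [[0.4673 0.029  0.136 ]] saddle lead [[0.4802 0.0094 0.106 ]
 [0.4575 0.009  0.106 ]]
pin head [[ 0.4489 -0.1404  0.133 ]
 [ 0.4013 -0.1448  0.133 ]]
[ 0.6448 -0.125   0.038 ] L 0.0637 W 0.0374 yaw -7.378967585669952
[ 0.6202 -0.3268  0.038 ] L 0.0663 W 0.0391 yaw -7.464178094426477
[ 0.5087 -0.3364  0.038 ] L 0.0612 W 0.0371 yaw -16.42300231817599
```

Fit residuals are under 0.7 px: mouth at (0.4795, −0.1358), tube yaw 94.9°, backstop at about −0.046, three blanks with sensible sizes. Next I'll move above the bolt and look with the wrist camera.

```bash
cat >> h.py <<'E'
MX,MY,MYAW=.4795,-.1358,1.6566
def mf(x,y=0): # mouth frame -> world xy
    return MX+np.cos(MYAW)*x-np.sin(MYAW)*y, MY+np.sin(MYAW)*x+np.cos(MYAW)*y
def inm(P):
    d=np.atleast_2d(P)[:,:2]-[MX,MY]; return d@np.array([[np.cos(MYAW),-np.sin(MYAW)],[np.sin(MYAW),np.cos(MYAW)]])
def go(x,y,z,psi=None,s=None,start=None):
    if start is None:
        s=read_state(); p=np.array(s["tool_pos"]); M=R.from_rotvec(s["orientation"]).as_matrix()
    else: p,M=start
    l=M.T@(np.array([x,y,z])-p)/.6
    ps=np.degrees(np.arctan2(M[1,1],M[0,1])); r=0 if psi is None else -((psi-ps+180)%360-180)/30
    print("lin",l.round(4).tolist(),"roll",round(r,3),"dist",round(np.linalg.norm(l)*.6,3),"psi",ps.round(1))
E
python3 -c "
from h import *
go(.44,-.142,.25,94.9)"
```

```text
lin [-0.0524, -0.9395, 0.7684] roll -0.908 dist 0.729 psi 67.7
```

>>> apply_moves([
  {"jaw":-1,"linear":[-0.053,0,0],"roll":0},
  {"jaw":-1,"linear":[-0.053,-0.94,0.768],"roll":-0.9},
  {"jaw":-1,"linear":[-0.053,-0.94,0.768],"roll":-0.908},
  {"jaw":-1,"linear":[-0.053,-0.94,0.768],"roll":-0.908},
  {"jaw":-1,"linear":[-0.053,-0.94,0.768],"roll":-0.908},
  {"jaw":-1,"linear":[-0.053,-0.94,0.768],"roll":-0.908},
  {"jaw":-1,"linear":[-0.053,-0.94,0.768],"roll":-0.908},
  {"jaw":-1,"linear":[-0.053,-0.94,0.768],"roll":-0.908},
  {"jaw":-1,"linear":[-0.053,-0.94,0.768],"roll":-0.908},
  {"jaw":-1,"linear":[-0.053,-0.94,0.768],"roll":-0.908},
  {"jaw":-1,"linear":[-0.053,-0.94,0.768],"roll":-0.908},
  {"jaw":-1,"linear":[-0.053,-0.94,0.768],"roll":-0.908},
  {"jaw":-1,"linear":[-0.053,-0.94,0.768],"roll":-0.908},
  {"jaw":-1,"linear":[-0.053,-0.94,0.768],"roll":-0.908},
  {"jaw":-1,"linear":[-0.053,-0.94,0.768],"roll":-0.908},
  {"jaw":-1,"linear":[-0.053,-0.94,0.768],"roll":-0.908},
])

```text
t: 2.1
tool_pos: [0.4396, -0.1411, 0.2503]
orientation: [-0.069, 1.571, 0.067]
force: [-0.1, -0.5, -0.2]
opening: 0.0932
```

```bash
python3 - <<'E'
from h import *
im,c=save("wrist","w1"); print(read_state()["tool_pos"],c["o"])
P=[[*mf(0,-.024),.101],[*mf(0,.024),.101],[*mf(-.084,.021),.056],[*mf(-.005,.037),.133],[*mf(-.005,.037),.091]]
print(proj(c,P).round(0))
E
```

```text
[ 0.439622   -0.1411      0.25045344] [ 0.36527442 -0.14746878  0.41693817]
[[330. 253.]
 [330. 207.]
 [252. 198.]
 [324. 203.]
 [325. 191.]]
```

View pics/w1.png

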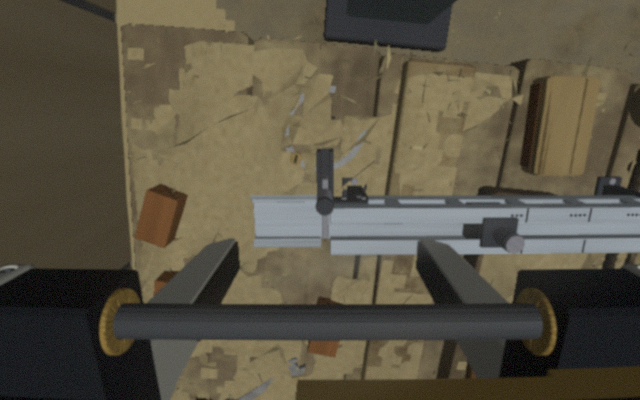

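Wrist view: the mouth corners project within 2 px of what I see (330,253)/(330,206), so the fit holds. The pin head is at (325,206), the saddle's leading edge at x≈482, the post top at (513,243), and the three-dot line at x≈527. All three blanks are in view.

```bash
python3 - <<'E'
from h import *
im,c=load("w1")
b=back(c,[[325,206]],.133); print("pin",b.round(4),inm(b).round(4))
b=back(c,[[513.5,243.5]],.136); print("post",b.round(4),inm(b).round(4))
b=back(c,[[482,219],[482,246]],.106); print("edge",b.round(4),inm(b).round(4))
b=back(c,[[527,213],[527,250],[590,213]],.101); print("line",inm(b).round(4))
crop(im,290,140,540,265,3.2,"c2")
p=back(c,[[325,206]],.133)[0]; go(p[0],p[1],.108,94.9)
E
```

```text
pin [[ 0.4461 -0.1431  0.133 ]] [[-0.0044  0.0339]]
post [[0.4653 0.0263 0.136 ]] [[0.1628 0.0003]]
edge [[0.4537 0.0082 0.106 ]
 [0.4811 0.014  0.106 ]] [[ 0.1457  0.0134]
 [ 0.1492 -0.0144]]
line [[ 0.192   0.0178]
 [ 0.1983 -0.0211]
 [ 0.2561  0.0178]]
lin [0.2374, -0.004, 0.0106] roll 0.003 dist 0.143 psi 95.0
```

View pics/c2.png

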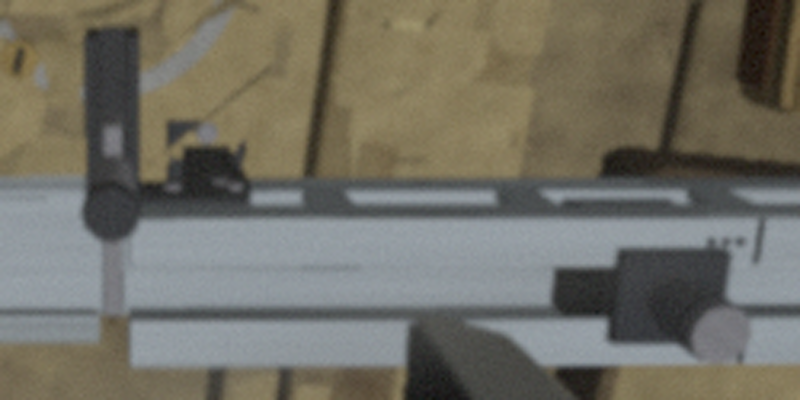

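Crop: the bolt is home with its pin head at crop (110,212). The saddle's leading edge is at crop x≈615, short of the three-dot line at x≈760, so the backstop needs +46 mm. Descending onto the bolt pin.

>>> apply_moves([
  {"jaw":-0.3,"linear":[0.12,-0.004,0.0106],"roll":0},
  {"jaw":-0.3,"linear":[0.2,-0.004,0.0106],"roll":0},
  {"jaw":-0.3,"linear":[0.242,-0.004,0.0106],"roll":0},
  {"jaw":-0.3,"linear":[0.242,-0.004,0.0106],"roll":0},
  {"jaw":1,"linear":[0.242,-0.004,0.0106],"roll":0},
  {"jaw":1,"linear":[0.242,-0.004,0.0106],"roll":0},
  {"jaw":1,"linear":[0.242,-0.004,0.0106],"roll":0},
  {"jaw":1,"linear":[0.242,-0.004,0.0106],"roll":0},
  {"jaw":1,"linear":[0.242,-0.004,0.0106],"roll":0},
  {"jaw":1,"linear":[0.242,-0.004,0.0106],"roll":0},
], force=15)

```text
t: 3.4
tool_pos: [0.4463, -0.1435, 0.1055]
orientation: [-0.07, 1.57, 0.067]
force: [-0.1, -1.9, 1.6]
opening: 0.0154
```

>>> apply_moves([
  {"jaw":1,"linear":[0,0,-0.02],"roll":0},
  {"jaw":1,"linear":[0,0,-0.04],"roll":0},
  {"jaw":1,"linear":[0,0,-0.055],"roll":0},
  {"jaw":1,"linear":[0,0,-0.062],"roll":0},
  {"jaw":1,"linear":[0,0,-0.064],"roll":0},
  {"jaw":1,"linear":[0,0,-0.064],"roll":0},
  {"jaw":1,"linear":[0,0,-0.064],"roll":0},
], force=30)

```text
t: 4.28
tool_pos: [0.4096, -0.1468, 0.1056]
orientation: [-0.07, 1.566, 0.066]
force: [14.4, -1.3, -10.5]
opening: 0.0148
```

>>> apply_moves([
  {"jaw":-0.2,"linear":[0,0,-0.062],"roll":0},
  {"jaw":-0.2,"linear":[0,0,-0.0],"roll":0},
  {"jaw":-0.2,"linear":[0,0,-0.0],"roll":0},
  {"jaw":-0.2,"linear":[-0.08,0,0],"roll":0},
  {"jaw":-0.2,"linear":[-0.14,0,0],"roll":0},
])

```text
t: 4.9
tool_pos: [0.4086, -0.1465, 0.1909]
orientation: [-0.07, 1.567, 0.067]
force: [0.6, -1.0, 0.6]
opening: 0.0552
```

```bash
python3 -c "
from h import *
s=read_state();print(s['tool_pos'],s['opening'],s['force'])
go(.4653,.0263,.11,94.9)"
```

```text
[ 0.4085586  -0.14645526  0.19085792] 0.05523144760955404 [ 0.58734791 -1.0134319   0.55497255]
lin [0.1346, 0.2788, 0.119] roll 0.004 dist 0.199 psi 95.0
```

>>> apply_moves([
  {"jaw":-0.2,"linear":[0.0,0.279,0.119],"roll":0},
  {"jaw":-0.2,"linear":[0.0,0.279,0.119],"roll":0},
  {"jaw":-0.2,"linear":[0.0,0.279,0.119],"roll":0},
  {"jaw":-0.2,"linear":[0.0,0.279,0.119],"roll":0},
  {"jaw":-0.2,"linear":[0.08,0.279,0.119],"roll":0},
  {"jaw":-0.2,"linear":[0.135,0.279,0.119],"roll":0},
  {"jaw":-0.2,"linear":[0.135,0.279,0.119],"roll":0},
  {"jaw":1,"linear":[0.135,0.279,0.119],"roll":0},
  {"jaw":1,"linear":[0.135,0.279,0.119],"roll":0},
  {"jaw":1,"linear":[0.135,0.279,0.119],"roll":0},
  {"jaw":1,"linear":[0.135,0.279,0.119],"roll":0},
], force=40)

```text
t: 6.28
tool_pos: [0.4657, 0.0267, 0.1105]
orientation: [-0.07, 1.566, 0.068]
force: [-0.6, 10.3, 4.5]
opening: 0.0205
```

```bash
python3 - <<'E'
from h import *
s=read_state(); print(s['tool_pos'],s['opening'],s['force'],inm(s['tool_pos']))
go(*mf(.209,inm(s['tool_pos'])[0,1]),s['tool_pos'][2])
E
```

```text
[0.46574991 0.02670839 0.11046201] 0.020487834318468682 [-0.55613458 10.34124756  4.51153373] [[ 0.1630889 -0.0002272]]
lin [-0.0001, 0.0765, 0.0001] roll 0 dist 0.046 psi 95.0
```

>>> apply_moves([
  {"jaw":1,"linear":[0,0.025,0],"roll":0},
  {"jaw":1,"linear":[0,0.05,0],"roll":0},
  {"jaw":1,"linear":[0,0.07,0],"roll":0},
  {"jaw":1,"linear":[0,0.0765,0],"roll":0},
  {"jaw":1,"linear":[0,0.0765,0],"roll":0},
  {"jaw":1,"linear":[0,0.0765,0],"roll":0},
])

```text
t: 7.02
tool_pos: [0.4618, 0.0716, 0.1105]
orientation: [-0.071, 1.566, 0.066]
force: [0.3, -6.7, 0.3]
opening: 0.0173
```

```bash
python3 - <<'E'
from h import *
s=read_state(); print(s['opening'],s['force'],inm(s['tool_pos']))
E
```

```text
0.017291215062429987 [ 0.30812868 -6.65547462  0.25319761] [[ 2.08110329e-01 -1.00187626e-04]]
```

>>> apply_moves([
  {"jaw":-0.2,"linear":[0,0,0],"roll":0},
  {"jaw":-0.2,"linear":[0,0,0],"roll":0},
  {"jaw":-0.5,"linear":[-0.06,0,0],"roll":0},
  {"jaw":-1,"linear":[-0.14,0,0],"roll":0},
  {"jaw":-1,"linear":[-0.14,-0.1,-0.1],"roll":0},
  {"jaw":-1,"linear":[-0.14,-0.1,-0.1],"roll":0},
  {"jaw":-1,"linear":[-0.14,-0.1,-0.1],"roll":0},
])

```text
t: 7.9
tool_pos: [0.4066, 0.0063, 0.1948]
orientation: [-0.07, 1.565, 0.064]
force: [0.1, -0.3, -0.2]
opening: 0.0827
```

```bash
python3 - <<'E'
from h import *
im,c=save("wrist","w2"); print(read_state()["tool_pos"])
E
```

```text
[0.40711167 0.00687959 0.19472632]
```

View pics/w2.png

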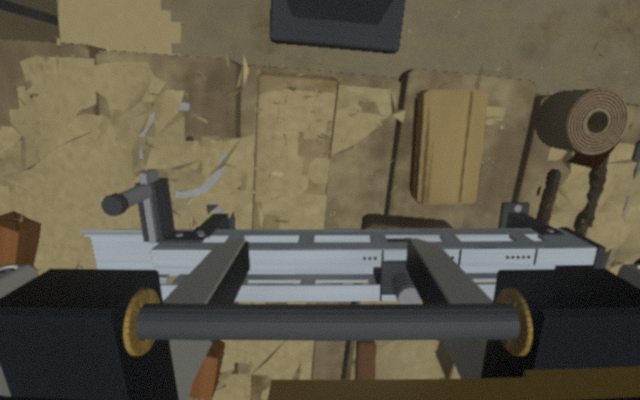

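The bolt is drawn (pin head at (116,204)), and the saddle's edge at x≈382 seems to lie on the three-dot line. Checking it enlarged.

```bash
python3 - <<'E'
from h import *
im,c=load("w2"); crop(im,340,235,430,310,8,"c3")
print(inm(back(c,[[116,204]],.133)).round(4))
E
```

```text
[[-0.0014  0.071 ]]
```

View pics/c3.png

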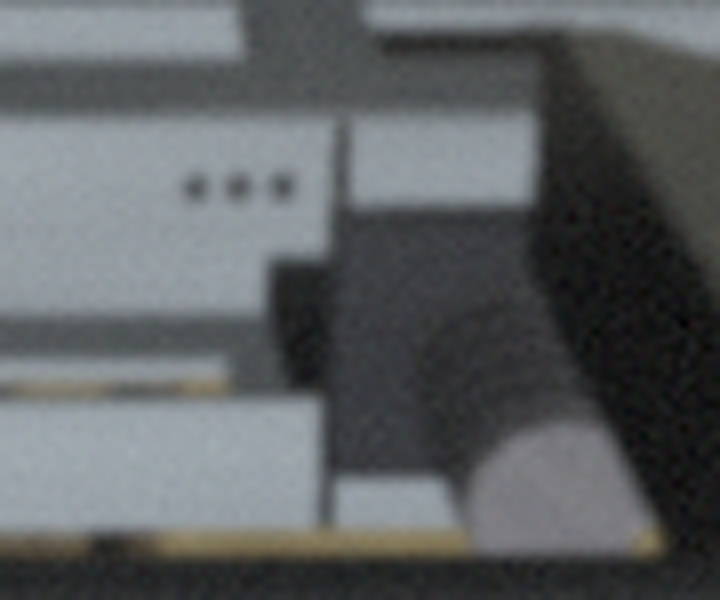

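The edge lies on the line within about half a millimetre, and the bolt reads 37 mm of travel. Now I'll refresh the blank poses.

```bash
cat >> h.py <<'E'
def blanks(tag):
    im,c=save("top",tag); hsv=cv2.cvtColor(im,cv2.COLOR_BGR2HSV)
    m=((hsv[...,0]<16)&(hsv[...,1]>130)&(hsv[...,2]>95)).astype(np.uint8)
    n,l,st,ce=cv2.connectedComponentsWithStats(m)
    for i in range(1,n):
        if 150<st[i,4]<800 and st[i,1]>130:
            (cx,cy),wh,a=cv2.minAreaRect(np.argwhere(l==i)[:,::-1].astype(np.float32))
            q=cv2.boxPoints(((cx,cy),(wh[0]+1,wh[1]+1),a)); b=back(c,q,.038)
            e=[b[1]-b[0],b[2]-b[1]]; L=[np.linalg.norm(x) for x in e]; d=e[int(np.argmax(L))]
            print(st[i,4],np.round([cx,cy],1),"centre",b.mean(0).round(4),"LW",np.round(sorted(L),4),"jaw yaw",(np.degrees(np.arctan2(d[1],d[0]))%180-90).round(1)%180)
    return im
E
python3 - <<'E'
from h import *
im=blanks("top1"); print(im[168,322],cv2.cvtColor(im,cv2.COLOR_BGR2HSV)[[160,168,175],[322,322,322]])
go(.645,-.125,.15,82.6)
E
```

```text
380 [323.5 167. ] centre [ 0.6437 -0.1233  0.038 ] LW [0.0383 0.0675] jaw yaw 83.2
394 [410. 167.] centre [ 0.6209 -0.3272  0.038 ] LW [0.0406 0.0626] jaw yaw 80.4
424 [422.1 212.8] centre [ 0.5079 -0.3368  0.038 ] LW [0.0398 0.0664] jaw yaw 73.6
[ 42  82 127] [[ 14 171 125]
 [ 14 171 127]
 [ 13 171 127]]
lin [0.077, -0.2536, 0.3752] roll 0.412 dist 0.276 psi 95.0
```

>>> apply_moves([
  {"jaw":-1,"linear":[0,-0.253,0.376],"roll":0.407},
  {"jaw":-1,"linear":[0,-0.253,0.376],"roll":0.407},
  {"jaw":-1,"linear":[0,-0.253,0.376],"roll":0.407},
  {"jaw":-1,"linear":[0,-0.253,0.376],"roll":0.407},
  {"jaw":-0.4,"linear":[0,-0.253,0.376],"roll":0.407},
  {"jaw":-0.4,"linear":[0.1,-0.253,0.376],"roll":0.407},
  {"jaw":-0.4,"linear":[0.2,-0.253,0.376],"roll":0.407},
  {"jaw":-0.4,"linear":[0.27,-0.253,0.376],"roll":0.407},
  {"jaw":-0.4,"linear":[0.298,-0.253,0.376],"roll":0.407},
  {"jaw":-0.4,"linear":[0.298,-0.253,0.376],"roll":0.407},
  {"jaw":1,"linear":[0.298,-0.253,0.376],"roll":0.407},
  {"jaw":1,"linear":[0.298,-0.253,0.376],"roll":0.407},
  {"jaw":1,"linear":[0.298,-0.253,0.376],"roll":0.407},
  {"jaw":1,"linear":[0.298,-0.253,0.376],"roll":0.407},
], force=25)

```text
t: 9.75
tool_pos: [0.6471, -0.1253, 0.0189]
orientation: [0.097, 1.561, -0.102]
force: [-0.8, -0.3, 6.4]
opening: 0.0377
```

```bash
python3 -c "
from h import *
s=read_state();print(s['tool_pos'],s['opening'],s['force'])
p=s['tool_pos']
go(*mf(-.05),.15,4.9)"
```

```text
[ 0.64705476 -0.12526071  0.01893043] 0.0376923374147323 [-0.84470182 -0.27944896  6.38753494]
lin [-0.22, -0.1347, -0.2556] roll 2.595 dist 0.218 psi 82.8
```

>>> apply_moves([
  {"jaw":1,"linear":[-0.08,0,0],"roll":0},
  {"jaw":1,"linear":[-0.16,0,0],"roll":0},
  {"jaw":1,"linear":[-0.22,0,0],"roll":0.3},
  {"jaw":1,"linear":[-0.22,0,0],"roll":0.6},
  {"jaw":1,"linear":[-0.22,0,0],"roll":0.9},
  {"jaw":1,"linear":[-0.22,0,0],"roll":1},
])

```text
t: 10.5
tool_pos: [0.6459, -0.1248, 0.1509]
orientation: [0.51, 1.502, -0.512]
force: [-0.2, 0.0, -1.1]
opening: 0.0376
```

>>> apply_moves([
  {"jaw":1,"linear":[0,0,0],"roll":0.3},
  {"jaw":1,"linear":[0,0,0],"roll":0.6},
  {"jaw":1,"linear":[0,0,0],"roll":0.9},
  {"jaw":1,"linear":[0,0,0],"roll":1},
  {"jaw":1,"linear":[0,0,0],"roll":1},
])

```text
t: 11.12
tool_pos: [0.6457, -0.1248, 0.1507]
orientation: [0.914, 1.363, -0.912]
force: [0.2, 0.3, -1.2]
opening: 0.0377
```

```bash
python3 -c "
from h import *
s=read_state();print(s['tool_pos'],s['opening'],s['force'])
go(*mf(-.05),.15,4.9)"
```

```text
[ 0.64568492 -0.12483986  0.15074883] 0.037709053410546575 [ 0.21675923  0.33016866 -1.20710955]
lin [-0.0002, -0.288, -0.0101] roll 0.589 dist 0.173 psi 22.6
```

>>> apply_moves([
  {"jaw":1,"linear":[0,-0.1,0],"roll":0.3},
  {"jaw":1,"linear":[0,-0.2,-0.01],"roll":0.589},
  {"jaw":1,"linear":[0,-0.288,-0.01],"roll":0.589},
  {"jaw":1,"linear":[0,-0.288,-0.01],"roll":0.589},
  {"jaw":1,"linear":[0.05,-0.288,-0.01],"roll":0.589},
  {"jaw":1,"linear":[0.05,-0.288,-0.01],"roll":0.589},
])

```text
t: 11.88
tool_pos: [0.4829, -0.1848, 0.1179]
orientation: [1.145, 1.246, -1.144]
force: [0.5, 0.1, 0.4]
opening: 0.038
```

```bash
python3 -c "
from h import *
im,c=save('wrist','w3');s=read_state();print(s['tool_pos'],s['opening'],inm(s['tool_pos']))
go(*mf(-.05),.077,4.9)
P=[[*mf(-.05+a,b),.098+.019] for a,b in((-.032,-.019),(-.032,.019),(.032,.019),(.032,-.019))]; print(proj(c,P).round(0).tolist())"
```

```text
[ 0.48373422 -0.18514248  0.11930597] 0.03788918265316276 [[-4.95238252e-02  9.92558791e-06]]
lin [0.0705, -0.0003, 0.0006] roll 0.003 dist 0.042 psi 5.0
[[365.0, 308.0], [296.0, 308.0], [293.0, 196.0], [368.0, 196.0]]
```

View pics/w3.png

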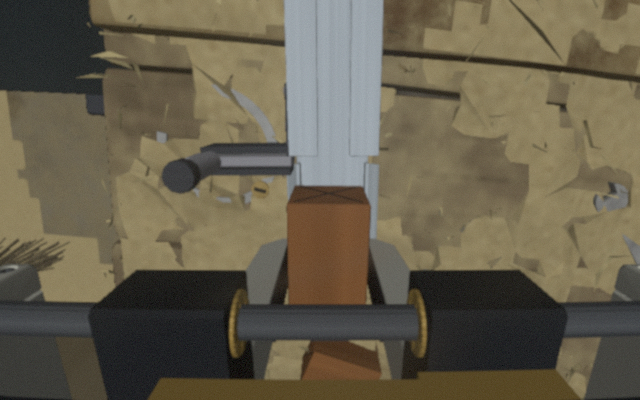

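Held straight: the blank's cross end is at (328,195) and it lines up with the tray. Lowering and releasing.

>>> apply_moves([
  {"jaw":1,"linear":[0.04,0,0],"roll":0},
  {"jaw":1,"linear":[0.065,0,0],"roll":0},
  {"jaw":1,"linear":[0.071,0,0],"roll":0},
  {"jaw":1,"linear":[0.071,0,0],"roll":0},
])

```text
t: 12.42
tool_pos: [0.4846, -0.1852, 0.0772]
orientation: [1.146, 1.243, -1.142]
force: [3.0, 0.6, -1.8]
opening: 0.0381
```

>>> apply_moves([
  {"jaw":0.2,"linear":[0.002,0,0],"roll":0},
  {"jaw":-0.1,"linear":[0.002,0,0],"roll":0},
  {"jaw":-0.2,"linear":[0,0,0],"roll":0},
  {"jaw":-0.2,"linear":[-0.08,0,0],"roll":0},
  {"jaw":0.5,"linear":[-0.08,0,0.06],"roll":0},
  {"jaw":1,"linear":[-0.08,0,0.11],"roll":0},
  {"jaw":1,"linear":[-0.08,0,0.11],"roll":0},
  {"jaw":1,"linear":[-0.01,0,0.11],"roll":0},
  {"jaw":1,"linear":[-0.006,0,0.11],"roll":0},
  {"jaw":1,"linear":[-0.006,0,0.11],"roll":0},
])

```text
t: 13.68
tool_pos: [0.4902, -0.2503, 0.0815]
orientation: [1.145, 1.244, -1.142]
force: [0.7, 0.2, 0.6]
opening: 0.0021
```

```bash
python3 -c "
from h import *
s=read_state();print(s['tool_pos'],s['opening'],inm(s['tool_pos']),s['force']);blanks('top2')
go(*mf(-.0),.073,4.9)"
```

```text
[ 0.49022945 -0.25034349  0.08151876] 0.0021474431994437213 [[-0.11504159 -0.00087378]] [0.73281485 0.16633877 0.63700313]
lin [0.0149, -0.0022, -0.1927] roll 0.004 dist 0.116 psi 5.0
```

>>> apply_moves([
  {"jaw":1,"linear":[0.012,-0.002,-0.02],"roll":0},
  {"jaw":1,"linear":[0.012,-0.002,-0.045],"roll":0},
  {"jaw":1,"linear":[0.012,-0.002,-0.07],"roll":0},
  {"jaw":1,"linear":[0.012,-0.002,-0.095],"roll":0},
  {"jaw":1,"linear":[0.012,-0.002,-0.12],"roll":0},
  {"jaw":1,"linear":[0.012,-0.002,-0.145],"roll":0},
  {"jaw":1,"linear":[0.012,-0.002,-0.16],"roll":0},
  {"jaw":1,"linear":[0.012,-0.002,-0.167],"roll":0},
  {"jaw":1,"linear":[0.012,-0.002,-0.167],"roll":0},
])

```text
t: 14.85
tool_pos: [0.4809, -0.151, 0.0747]
orientation: [1.145, 1.243, -1.141]
force: [-0.1, 0.7, -0.1]
opening: 0.0003
```

```bash
python3 -c "
from h import *
save('wrist','w4');s=read_state();print(s['tool_pos'],s['opening'],inm(s['tool_pos']),s['force'])
"
```

```text
[ 0.48095563 -0.15124046  0.07475219] 0.0008477207400144778 [[-0.0155084  -0.00012706]] [ 0.00093071  0.28935692 -0.33147662]
```

View pics/w4.png

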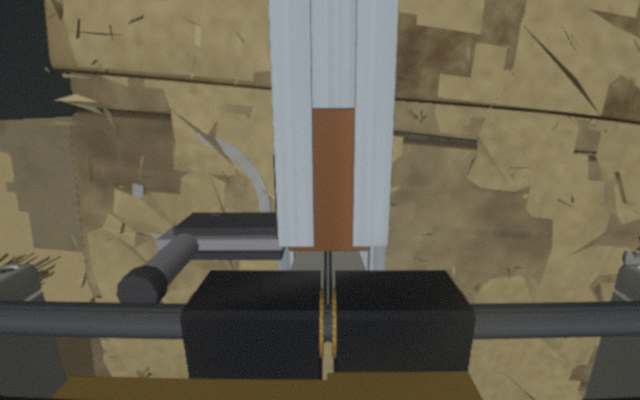

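The first blank is in the tube, visible through the roof slot, with its rear edge at row ≈250 just outside the mouth. Raising the arm and measuring the other blanks.

```bash
python3 -c "
from h import *
im,c=load('w4'); print(inm(back(c,[[330,250]],.094)).round(4))"
```

```text
[[-0.0047 -0.0004]]
```

>>> apply_moves([
  {"jaw":1,"linear":[0,0,0.03],"roll":0},
  {"jaw":0,"linear":[-0.06,0,0.1],"roll":-0.3},
  {"jaw":-0.4,"linear":[-0.12,0,0.2],"roll":-0.6},
  {"jaw":-0.4,"linear":[-0.12,0,0.25],"roll":-0.9},
  {"jaw":-0.4,"linear":[-0.12,0,0.25],"roll":-1},
  {"jaw":-0.4,"linear":[-0.12,0,0.25],"roll":-1},
])

```text
t: 15.65
tool_pos: [0.4931, -0.3022, 0.147]
orientation: [0.75, 1.431, -0.749]
force: [1.0, 0.0, 0.2]
opening: 0.0457
```

```bash
python3 -c "
from h import *
blanks('top3')
go(.508,-.3368,.017,73.6)"
```

```text
203 [421.4 216.4] centre [ 0.4995 -0.3337  0.038 ] LW [0.0385 0.0487] jaw yaw 73.6
188 [325.7 228.5] centre [ 0.4955 -0.1112  0.038 ] LW [0.0329 0.0672] jaw yaw 178.1
lin [0.2168, -0.0141, 0.0612] roll -1.291 dist 0.135 psi 34.9
```

>>> apply_moves([
  {"jaw":-0.4,"linear":[0,0,0],"roll":-0.35},
  {"jaw":-0.4,"linear":[0,-0.014,0.03],"roll":-0.7},
  {"jaw":-0.4,"linear":[0,-0.014,0.061],"roll":-1},
  {"jaw":-0.4,"linear":[0,-0.014,0.061],"roll":-1},
  {"jaw":-0.4,"linear":[0,-0.014,0.061],"roll":-1},
])

```text
t: 16.32
tool_pos: [0.5069, -0.3357, 0.1467]
orientation: [0.346, 1.537, -0.347]
force: [0.2, -0.4, -0.7]
opening: 0.0652
```

```bash
python3 -c "
from h import *
go(.508,-.3368,.017,73.6)"
```

```text
lin [0.2162, -0.001, 0.0013] roll -0.297 dist 0.13 psi 64.7
```

>>> apply_moves([
  {"jaw":-0.4,"linear":[0,-0.001,0.001],"roll":-0.297},
  {"jaw":-0.4,"linear":[0.1,-0.001,0.001],"roll":-0.297},
  {"jaw":-0.4,"linear":[0.18,-0.001,0.001],"roll":-0.297},
  {"jaw":-0.4,"linear":[0.217,-0.001,0.001],"roll":-0.297},
  {"jaw":-0.4,"linear":[0.217,-0.001,0.001],"roll":-0.297},
  {"jaw":1,"linear":[0.217,-0.001,0.001],"roll":-0.297},
  {"jaw":1,"linear":[0.217,-0.001,0.001],"roll":-0.297},
  {"jaw":1,"linear":[0.217,-0.001,0.001],"roll":-0.297},
  {"jaw":1,"linear":[0.217,-0.001,0.001],"roll":-0.297},
])

```text
t: 17.45
tool_pos: [0.5086, -0.3374, 0.0179]
orientation: [0.223, 1.552, -0.226]
force: [-0.9, 0.8, 6.6]
opening: 0.0376
```

>>> apply_moves([
  {"jaw":1,"linear":[-0.08,0,0],"roll":0},
  {"jaw":1,"linear":[-0.16,0,0],"roll":0},
  {"jaw":1,"linear":[-0.2,0,0],"roll":0.3},
  {"jaw":1,"linear":[-0.2,0,0],"roll":0.6},
  {"jaw":1,"linear":[-0.2,0,0],"roll":0.9},
  {"jaw":1,"linear":[-0.2,0,0],"roll":1},
])

```text
t: 18.2
tool_pos: [0.5076, -0.3369, 0.1378]
orientation: [0.635, 1.468, -0.635]
force: [0.7, 0.5, 0.6]
opening: 0.0375
```

>>> apply_moves([
  {"jaw":1,"linear":[0,0,0],"roll":0.3},
  {"jaw":1,"linear":[0,0,0],"roll":0.6},
  {"jaw":1,"linear":[0,0,0],"roll":0.9},
  {"jaw":1,"linear":[0,0,0],"roll":1},
  {"jaw":1,"linear":[0,0,0],"roll":1},
])

```text
t: 18.82
tool_pos: [0.5075, -0.3368, 0.1377]
orientation: [1.036, 1.304, -1.033]
force: [-0.1, 0.1, -0.1]
opening: 0.0379
```

```bash
python3 -c "
from h import *
s=read_state();print(s['tool_pos'],s['opening'],s['force'])
go(*mf(-.052),.12,4.9)"
```

```text
[ 0.50748967 -0.33681016  0.13768416] 0.037879841709671874 [-0.06781812  0.14625421 -0.14425139]
lin [0.0285, 0.0193, -0.2511] roll 0.284 dist 0.152 psi 13.4
```

>>> apply_moves([
  {"jaw":1,"linear":[0,0.019,-0.08],"roll":0.284},
  {"jaw":1,"linear":[0,0.019,-0.17],"roll":0.284},
  {"jaw":1,"linear":[0.02,0.0193,-0.251],"roll":0.284},
  {"jaw":1,"linear":[0.02,0.0193,-0.251],"roll":0.284},
  {"jaw":1,"linear":[0.02,0.0193,-0.251],"roll":0.284},
])

```text
t: 19.45
tool_pos: [0.4843, -0.188, 0.1255]
orientation: [1.146, 1.241, -1.142]
force: [1.0, -0.3, -0.8]
opening: 0.0378
```

```bash
python3 -c "
from h import *
s=read_state();print(s['tool_pos'],s['opening'],inm(s['tool_pos']))
go(*mf(-.052),.076,4.9)"
```

```text
[ 0.48431105 -0.1880424   0.12554895] 0.03783337153672882 [[-0.0524625  -0.00031626]]
lin [0.0826, -0.0011, -0.0011] roll 0.002 dist 0.05 psi 5.0
```

>>> apply_moves([
  {"jaw":1,"linear":[0.04,0,0],"roll":0},
  {"jaw":1,"linear":[0.075,0,0],"roll":0},
  {"jaw":1,"linear":[0.083,0,0],"roll":0},
  {"jaw":1,"linear":[0.083,0,0],"roll":0},
])

```text
t: 19.95
tool_pos: [0.4848, -0.1891, 0.0761]
orientation: [1.146, 1.241, -1.142]
force: [0.2, 0.1, -0.7]
opening: 0.0379
```

```bash
python3 -c "
from h import *
save('wrist','w5');s=read_state();print(s['tool_pos'],s['opening'],inm(s['tool_pos']),s['force'])"
```

```text
[ 0.48500145 -0.18901013  0.07653092] 0.03810234266275556 [[-0.05348584 -0.00092119]] [-0.05950467 -0.32118568 -0.67967989]
```

View pics/w5.png

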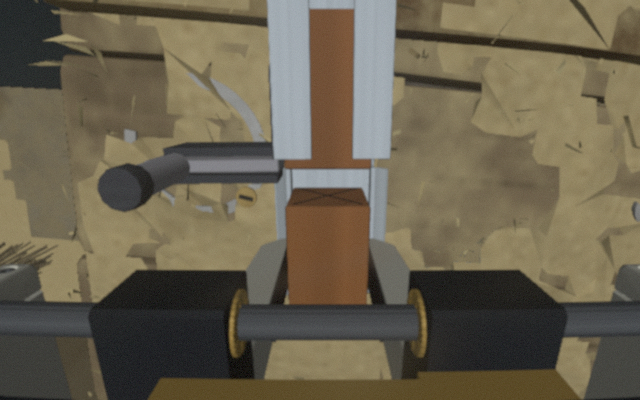

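The second blank sits in line between the lips with its front end at (328,195), and the first blank's end is at row ≈163. Releasing and pushing.

>>> apply_moves([
  {"jaw":0.2,"linear":[0.002,0,0],"roll":0},
  {"jaw":-0.1,"linear":[0.002,0,0],"roll":0},
  {"jaw":-0.2,"linear":[0,0,0],"roll":0},
  {"jaw":-0.2,"linear":[-0.08,0,0],"roll":0},
  {"jaw":0.5,"linear":[-0.08,0,0.06],"roll":0},
  {"jaw":1,"linear":[-0.08,0,0.11],"roll":0},
  {"jaw":1,"linear":[-0.08,0,0.11],"roll":0},
  {"jaw":1,"linear":[-0.01,-0.001,0.11],"roll":0},
  {"jaw":1,"linear":[0.003,-0.001,0.11],"roll":0},
  {"jaw":1,"linear":[0.003,-0.001,0.11],"roll":0},
])

```text
t: 21.25
tool_pos: [0.4896, -0.2539, 0.0747]
orientation: [1.146, 1.242, -1.142]
force: [0.6, -0.7, 0.1]
opening: 0.0021
```

>>> apply_moves([
  {"jaw":1,"linear":[0.003,-0.0,-0.02],"roll":0},
  {"jaw":1,"linear":[0.003,-0.0,-0.045],"roll":0},
  {"jaw":1,"linear":[0.003,-0.0,-0.07],"roll":0},
  {"jaw":1,"linear":[0.003,-0.0,-0.095],"roll":0},
  {"jaw":1,"linear":[0.003,-0.0,-0.12],"roll":0},
  {"jaw":1,"linear":[0.003,-0.0,-0.145],"roll":0},
  {"jaw":1,"linear":[0.003,-0.0,-0.165],"roll":0},
  {"jaw":1,"linear":[0.003,-0.0,-0.173],"roll":0},
  {"jaw":1,"linear":[0.003,-0.0,-0.173],"roll":0},
])

```text
t: 22.38
tool_pos: [0.4805, -0.1501, 0.0724]
orientation: [1.145, 1.243, -1.142]
force: [-0.3, 0.9, -0.2]
opening: 0.0005
```

```bash
python3 -c "
from h import *
s=read_state();print(s['tool_pos'],s['opening'],inm(s['tool_pos']),s['force']);blanks('top4')"
```

```text
[ 0.48050687 -0.15005736  0.0724005 ] 0.0004732375452650214 [[-0.01429119  0.00021867]] [-0.32070852  0.8943119  -0.23104304]
```

>>> apply_moves([
  {"jaw":1,"linear":[0,0,0.03],"roll":0},
  {"jaw":0,"linear":[-0.06,0,0.1],"roll":-0.3},
  {"jaw":-0.4,"linear":[-0.14,0,0.1],"roll":-0.6},
  {"jaw":-0.4,"linear":[-0.16,-0.1,0.1],"roll":-0.9},
  {"jaw":-0.4,"linear":[-0.16,-0.2,0.1],"roll":-1},
  {"jaw":-0.4,"linear":[-0.16,-0.2,0.1],"roll":-1},
])

```text
t: 23.18
tool_pos: [0.3623, -0.2214, 0.1675]
orientation: [0.75, 1.431, -0.751]
force: [0.3, -0.2, -0.7]
opening: 0.0458
```

```bash
python3 -c "
from h import *
blanks('top5')
go(.6205,-.327,.15,81.5)"
```

```text
395 [410. 167.] centre [ 0.6209 -0.3272  0.038 ] LW [0.0406 0.0626] jaw yaw 80.4
369 [310.5 233.5] centre [ 0.4879 -0.0758  0.038 ] LW [0.0187 0.1343] jaw yaw 5.9
lin [0.0337, 0.2503, 0.3875] roll -1.557 dist 0.278 psi 34.8
```

>>> apply_moves([
  {"jaw":-0.4,"linear":[0,0.08,0.12],"roll":-0.3},
  {"jaw":-0.4,"linear":[0.03,0.15,0.24],"roll":-0.6},
  {"jaw":-0.4,"linear":[0.03,0.25,0.387],"roll":-0.9},
  {"jaw":-0.4,"linear":[0.03,0.25,0.387],"roll":-1},
  {"jaw":-0.4,"linear":[0.03,0.25,0.387],"roll":-1},
  {"jaw":-0.4,"linear":[0.03,0.25,0.387],"roll":-1},
  {"jaw":-0.4,"linear":[0.03,0.25,0.387],"roll":-1},
])

```text
t: 24.1
tool_pos: [0.6201, -0.3268, 0.1515]
orientation: [0.344, 1.537, -0.346]
force: [-0.5, 0.8, -0.7]
opening: 0.0655
```

```bash
python3 -c "
from h import *
go(.6205,-.327,.017,81.5)"
```

```text
lin [0.2241, 0.0002, -0.0007] roll -0.557 dist 0.134 psi 64.8
```

>>> apply_moves([
  {"jaw":-0.4,"linear":[0,0,0],"roll":-0.3},
  {"jaw":-0.4,"linear":[0.08,0,0],"roll":-0.557},
  {"jaw":-0.4,"linear":[0.17,0,0],"roll":-0.557},
  {"jaw":-0.4,"linear":[0.224,0,0],"roll":-0.557},
  {"jaw":-0.4,"linear":[0.224,0,0],"roll":-0.557},
  {"jaw":1,"linear":[0.224,0,0],"roll":-0.557},
  {"jaw":1,"linear":[0.224,0,0],"roll":-0.557},
  {"jaw":1,"linear":[0.224,0,0],"roll":-0.557},
  {"jaw":1,"linear":[0.224,0,0],"roll":-0.557},
])

```text
t: 25.22
tool_pos: [0.6219, -0.328, 0.0191]
orientation: [0.113, 1.559, -0.12]
force: [-1.8, 0.4, 6.6]
opening: 0.0375
```

>>> apply_moves([
  {"jaw":1,"linear":[-0.08,0,0],"roll":0},
  {"jaw":1,"linear":[-0.16,0,0],"roll":0},
  {"jaw":1,"linear":[-0.2,0,0],"roll":0.3},
  {"jaw":1,"linear":[-0.2,0,0],"roll":0.6},
  {"jaw":1,"linear":[-0.2,0,0],"roll":0.9},
  {"jaw":1,"linear":[-0.2,0,0],"roll":1},
])

```text
t: 25.98
tool_pos: [0.6209, -0.3273, 0.1392]
orientation: [0.527, 1.496, -0.529]
force: [0.5, 0.2, -1.5]
opening: 0.038
```

>>> apply_moves([
  {"jaw":1,"linear":[0,0,0],"roll":0.3},
  {"jaw":1,"linear":[0,0,0],"roll":0.6},
  {"jaw":1,"linear":[0,0,0],"roll":0.9},
  {"jaw":1,"linear":[0,0,0],"roll":1},
  {"jaw":1,"linear":[0,0,0],"roll":1},
])

```text
t: 26.6
tool_pos: [0.6208, -0.3272, 0.1391]
orientation: [0.93, 1.353, -0.929]
force: [0.3, -0.1, -0.7]
opening: 0.0378
```

```bash
python3 -c "
from h import *
s=read_state();print(s['tool_pos'],s['opening'],s['force'])
go(*mf(-.052),.125,4.9)"
```

```text
[ 0.62079672 -0.32723884  0.13914198] 0.037776962583907676 [ 0.25493532 -0.12081168 -0.68327077]
lin [0.0207, -0.1279, -0.2999] roll 0.548 dist 0.196 psi 21.3
```

>>> apply_moves([
  {"jaw":1,"linear":[0,-0.03,-0.07],"roll":0.3},
  {"jaw":1,"linear":[0,-0.07,-0.16],"roll":0.548},
  {"jaw":1,"linear":[0,-0.1,-0.24],"roll":0.548},
  {"jaw":1,"linear":[0.02,-0.128,-0.3],"roll":0.548},
  {"jaw":1,"linear":[0.02,-0.128,-0.3],"roll":0.548},
  {"jaw":1,"linear":[0.02,-0.128,-0.3],"roll":0.548},
])

```text
t: 27.35
tool_pos: [0.4848, -0.1881, 0.1263]
orientation: [1.146, 1.237, -1.141]
force: [0.7, -0.3, -0.3]
opening: 0.0381
```

```bash
python3 -c "
from h import *
save('wrist','w6');s=read_state();print(s['tool_pos'],s['opening'],inm(s['tool_pos']))
go(*mf(-.053),.0765,4.9)"
```

```text
[ 0.48513126 -0.18849979  0.12657148] 0.037779411459878516 [[-0.05298851 -0.00109425]]
lin [0.0834, -0.0026, -0.0005] roll 0.001 dist 0.05 psi 4.9
```

View pics/w6.png

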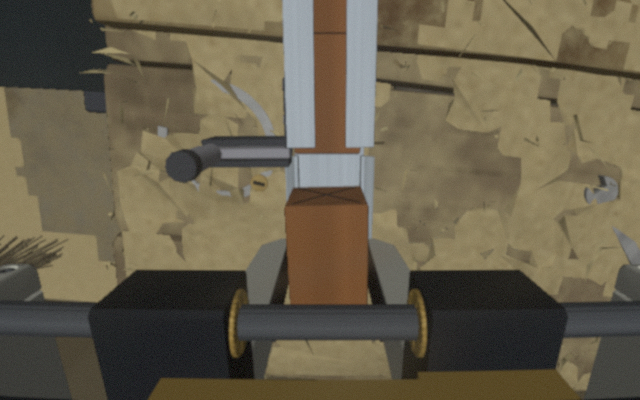

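The third blank is straight, with its front end at (328,195). Two blanks sit tightly in line in the tube: their joint is at row 33 and the rear end at row ≈150. Lowering and releasing.

>>> apply_moves([
  {"jaw":1,"linear":[0.04,-0.002,0],"roll":0},
  {"jaw":1,"linear":[0.075,-0.002,0],"roll":0},
  {"jaw":1,"linear":[0.0835,-0.002,0],"roll":0},
  {"jaw":1,"linear":[0.0835,-0.002,0],"roll":0},
])

```text
t: 27.9
tool_pos: [0.4851, -0.1894, 0.0769]
orientation: [1.146, 1.236, -1.142]
force: [-0.2, 0.4, -1.0]
opening: 0.038
```

>>> apply_moves([
  {"jaw":0.2,"linear":[0.002,0,0],"roll":0},
  {"jaw":-0.1,"linear":[0.002,0,0],"roll":0},
  {"jaw":-0.2,"linear":[0,0,0],"roll":0},
  {"jaw":-0.2,"linear":[-0.08,0,0],"roll":0},
  {"jaw":0.5,"linear":[-0.08,0,0.06],"roll":0},
  {"jaw":1,"linear":[-0.08,0,0.11],"roll":0},
  {"jaw":1,"linear":[-0.08,0,0.11],"roll":0},
  {"jaw":1,"linear":[-0.01,0,0.11],"roll":0},
  {"jaw":1,"linear":[0.003,0,0.11],"roll":0},
  {"jaw":1,"linear":[0.003,0,0.11],"roll":0},
])

```text
t: 29.15
tool_pos: [0.4902, -0.2543, 0.0753]
orientation: [1.146, 1.239, -1.142]
force: [0.3, 0.1, 0.8]
opening: 0.0017
```

>>> apply_moves([
  {"jaw":1,"linear":[0.003,-0.0,-0.02],"roll":0},
  {"jaw":1,"linear":[0.003,-0.0,-0.045],"roll":0},
  {"jaw":1,"linear":[0.003,-0.0,-0.07],"roll":0},
  {"jaw":1,"linear":[0.003,-0.0,-0.095],"roll":0},
  {"jaw":1,"linear":[0.003,-0.0,-0.12],"roll":0},
  {"jaw":1,"linear":[0.003,-0.0,-0.145],"roll":0},
  {"jaw":1,"linear":[0.003,-0.0,-0.165],"roll":0},
  {"jaw":1,"linear":[0.003,-0.0,-0.17],"roll":0},
  {"jaw":1,"linear":[0.003,-0.0,-0.17],"roll":0},
])

```text
t: 30.28
tool_pos: [0.4812, -0.1523, 0.0726]
orientation: [1.146, 1.24, -1.142]
force: [0.0, 1.0, -1.3]
opening: 0.0008
```

```bash
python3 -c "
from h import *
s=read_state();print(s['tool_pos'],s['opening'],inm(s['tool_pos']),s['force']); save('wrist','w7')"
```

```text
[ 0.48123666 -0.15225869  0.07261781] 0.0007615090077909978 [[-0.01654697 -0.00031979]] [ 0.0191208   1.0154643  -1.29905146]
```

View pics/w7.png

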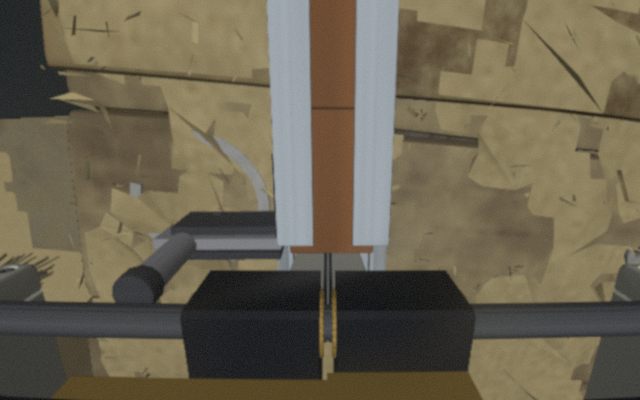

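All three are in, with the rear end at row ≈251, a few mm proud. Now creeping in and watching the force.

>>> apply_moves([
  {"jaw":1,"linear":[0,0,-0.003],"roll":0},
  {"jaw":1,"linear":[0,0,-0.007],"roll":0},
  {"jaw":1,"linear":[0,0,-0.007],"roll":0},
  {"jaw":1,"linear":[0,0,-0.007],"roll":0},
])

```text
t: 30.82
tool_pos: [0.4808, -0.1483, 0.0725]
orientation: [1.146, 1.24, -1.142]
force: [0.1, -0.3, -1.2]
opening: 0.0009
```

>>> apply_moves([
  {"jaw":1,"linear":[0,0,-0.002],"roll":0},
  {"jaw":1,"linear":[0,0,-0.002],"roll":0},
])

```text
t: 31.08
tool_pos: [0.4807, -0.147, 0.0725]
orientation: [1.146, 1.24, -1.142]
force: [-0.3, -0.8, 0.0]
opening: 0.0007
```

```bash
python3 -c "
from h import *
s=read_state();print(inm(s['tool_pos']),s['force']); im,c=load('w7');print(inm(back(c,[[330,251],[330,252]],.094)).round(4))"
```

```text
[[-0.01128804 -0.00020302]] [-0.29214814 -0.84517086  0.0446948 ]
[[-0.0055 -0.0005]
 [-0.006  -0.0005]]
```

>>> apply_moves([
  {"jaw":1,"linear":[0,0,-0.002],"roll":0},
  {"jaw":1,"linear":[0,0,-0.002],"roll":0},
])

```text
t: 31.32
tool_pos: [0.4807, -0.146, 0.0726]
orientation: [1.146, 1.239, -1.142]
force: [-0.0, -1.8, -0.3]
opening: 0.0005
```

>>> apply_moves([
  {"jaw":1,"linear":[0,0,-0.0015],"roll":0},
  {"jaw":1,"linear":[0,0,-0.0015],"roll":0},
])

```text
t: 31.58
tool_pos: [0.481, -0.1459, 0.0729]
orientation: [1.145, 1.237, -1.142]
force: [1.0, -5.9, -0.3]
opening: 0.0008
```

```bash
python3 -c "
from h import *
s=read_state();print(inm(s['tool_pos']),s['force'])"
```

```text
[[-0.01022792 -0.0005966 ]] [ 0.96168384 -5.85825006 -0.29529779]
```

The force rose to 6 N with no further travel: the row meets the backstop at TCP x −10.2 mm, close to flush. Backing off to look.

>>> apply_moves([
  {"jaw":1,"linear":[0,0,0.03],"roll":0},
  {"jaw":1,"linear":[-0.06,0,0.1],"roll":0},
  {"jaw":1,"linear":[-0.15,0,0.1],"roll":0},
  {"jaw":1,"linear":[-0.15,0,0.1],"roll":0},
  {"jaw":1,"linear":[-0.15,0,0.1],"roll":0},
])

```text
t: 32.2
tool_pos: [0.4852, -0.2056, 0.1631]
orientation: [1.145, 1.237, -1.142]
force: [0.0, -0.4, -0.8]
opening: 0.0003
```

```bash
python3 -c "
from h import *
im,c=save('wrist','w8'); q=[[*mf(0,y),.101] for y in(-.024,.024)]+[[*mf(-.005,.071),.133],[*mf(.192,0),.101]]; u=proj(c,q); print(u.round(1))
x,y=u[:2].mean(0).astype(int); crop(im,max(0,x-90),max(0,y-190),x+60,y+40,3,'c4'); print(x,y)
im,c=save('top','top6'); crop(im,240,200,390,280,5,'c5')"
```

```text
[[ 365.5  113.5]
 [ 291.1  113.6]
 [ 202.1  124.6]
 [ 328.2 -250.5]]
328 113
```

View pics/c4.png

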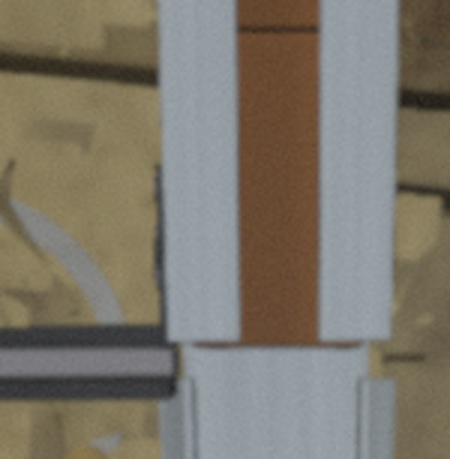

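Flush: the row's rear edge coincides with the mouth (crop y≈343), with the blanks' joint at crop y≈28. Now to the bolt pin, keeping this orientation (jaws across the tube, tips above the roof).

```bash
python3 -c "
from h import *
go(*mf(-.0045,.0705),.106,4.9)"
```

```text
lin [0.0915, -0.1162, -0.1082] roll 0.001 dist 0.11 psi 4.9
```

>>> apply_moves([
  {"jaw":-0.3,"linear":[0,-0.08,-0.06],"roll":0},
  {"jaw":-0.3,"linear":[0,-0.1165,-0.108],"roll":0},
  {"jaw":-0.3,"linear":[0,-0.1165,-0.108],"roll":0},
  {"jaw":-0.3,"linear":[0,-0.1165,-0.108],"roll":0},
  {"jaw":-0.3,"linear":[0.05,-0.1165,-0.108],"roll":0},
  {"jaw":-0.3,"linear":[0.09,-0.1165,-0.108],"roll":0},
  {"jaw":-0.3,"linear":[0.0915,-0.1165,-0.108],"roll":0},
  {"jaw":1,"linear":[0.0915,-0.1165,-0.108],"roll":0},
  {"jaw":1,"linear":[0.0915,-0.1165,-0.108],"roll":0},
  {"jaw":1,"linear":[0.0915,-0.1165,-0.108],"roll":0},
  {"jaw":1,"linear":[0.0915,-0.1165,-0.108],"roll":0},
  {"jaw":1,"linear":[0.0915,-0.1165,-0.108],"roll":0},
], force=20)

```text
t: 33.8
tool_pos: [0.4114, -0.1465, 0.1065]
orientation: [1.147, 1.237, -1.14]
force: [22.0, 2.3, -13.7]
opening: 0.0152
```

>>> apply_moves([
  {"jaw":1,"linear":[0,0.015,0],"roll":0},
  {"jaw":1,"linear":[0,0.03,0],"roll":0},
  {"jaw":1,"linear":[0,0.045,0],"roll":0},
  {"jaw":1,"linear":[0,0.056,0],"roll":0},
  {"jaw":1,"linear":[0,0.061,0],"roll":0},
  {"jaw":1,"linear":[0,0.063,0],"roll":0},
  {"jaw":1,"linear":[0,0.063,0],"roll":0},
])

```text
t: 34.67
tool_pos: [0.4486, -0.143, 0.1065]
orientation: [1.147, 1.238, -1.14]
force: [-1.9, -0.5, -5.9]
opening: 0.0151
```

```bash
python3 -c "
from h import *
s=read_state();print(inm(s['tool_pos']),s['force'],s['opening'])"
```

```text
[[-0.00456664  0.03136235]] [-1.87082066 -0.49305343 -5.88657689] 0.01507453052603938
```

>>> apply_moves([
  {"jaw":1,"linear":[0,0.003,0],"roll":0},
  {"jaw":1,"linear":[0,0.003,0],"roll":0},
])

```text
t: 34.92
tool_pos: [0.4488, -0.143, 0.1064]
orientation: [1.145, 1.24, -1.143]
force: [-12.8, -0.5, 2.6]
opening: 0.0152
```

>>> apply_moves([
  {"jaw":-0.3,"linear":[0,0,0],"roll":0},
  {"jaw":-0.3,"linear":[0,0,0],"roll":0},
  {"jaw":-0.3,"linear":[0,0,0],"roll":0},
  {"jaw":-0.3,"linear":[-0.08,0,0],"roll":0},
  {"jaw":-0.3,"linear":[-0.16,0,0],"roll":0},
  {"jaw":-0.3,"linear":[-0.2,0,0.05],"roll":0},
  {"jaw":-0.3,"linear":[-0.2,0,0.1],"roll":0},
  {"jaw":-0.3,"linear":[-0.2,0,0.1],"roll":0},
  {"jaw":-0.3,"linear":[-0.2,0,0.1],"roll":0},
])

```text
t: 36.05
tool_pos: [0.453, -0.2018, 0.2264]
orientation: [1.146, 1.241, -1.143]
force: [-0.7, 0.5, 0.6]
opening: 0.0603
```

```bash
python3 -c "
from h import *
im,c=save('wrist','w9'); u=proj(c,[[*mf(-.0045,.0339),.133],[*mf(-.005,-.013),.07],[*mf(.0),.094]]);print(u.round(1))
x,y=u[0].astype(int); crop(im,max(0,x-100),max(0,y-120),x+100,y+60,3,'c6'); print(x,y,read_state()['tool_pos'],read_state()['opening'])
im,c=save('top','top7'); crop(im,240,200,390,280,5,'c7')"
```

```text
[[325.3 128.1]
 [376.3 124.5]
 [365.3 119.9]]
325 128 [ 0.45296533 -0.20152513  0.22630172] 0.06051278405414565
```

View pics/c6.png

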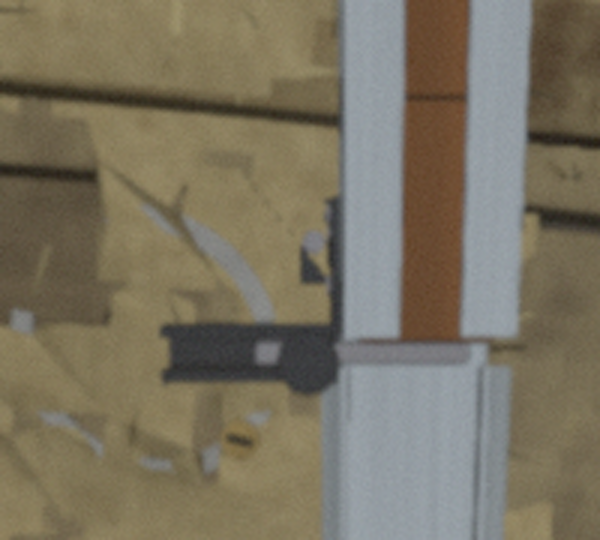

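View pics/c7.png

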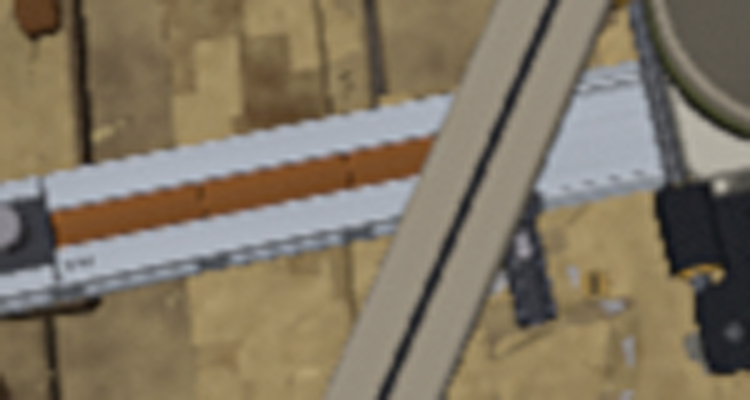

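The bolt crosses the mouth at its end stop (12.8 N felt there). The row is tight against the backstop, the backstop's edge is on the three-dot line, and the last blank is flush. The arm is clear, so I'm handing in.

```bash
python3 -c "
from h import *
s=read_state();print(s['t'],s['force']);print(close_job())"
```

```text
36.15 [-0.07791138  0.41939962  0.14675715]
the job is handed in; nothing more can be done
None
```

I loaded the magazine and handed the job in at about 36 s; `close_job()` gives no verdict. Three blanks lay on the bench, so I drew the bolt, set the backstop to the three-dot line, pushed the blanks in one by one through the tray, and slid the bolt home.

**Last checks:**
- **Backstop:** its edge lay on the three-dot line to about 0.5 mm by eye after setting. The encoder-derived value read about 0.9 mm short, within the 4 mm tolerance. The final top view still shows the edge on the line.
- **Row of blanks:** the blanks stand end to end against the backstop with the last one flush with the mouth. On the final push the force rose to about 6 N with no further travel.
- **Bolt:** it is home against its end stop, which I felt at about 13 N. Its pin is back within about 2 mm of where it started.
- **Arm:** it is clear of everything.

No check failed. During each grasp the wrist showed about 6.5 N upward and the fingers stayed 1–3 mm higher than commanded. All three grips still held.

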